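# Time and lock the display-stand drive pulley

### The job

The shop's rotating display stand is open for service. Turn its drive pulley by the rim, with gentle finger pressure, until the engraved line faces the pointer, and leave it there; then take the slim lock pin with the pointed nose out of the pin stand and put it through the pulley's hole into the bore of the base, fully home until its head sits flush on the pulley, without ever pressing hard. Leave everything else on the counter where it stands.

Things in the scene. Friction and masses are not known exactly. Their poses are not given: they have to be found in the camera images.
- drive: Drive unit: fixed dark steel base plate 220 x 190 x 30 mm, its origin at the centre of the underside, on the axis of the pulley; z up. The pulley turns above it. A grey gearmotor housing, 46 mm tall, juts out 170 mm from the axis on its +x side, the pointer stands on its -x side; both lie outside the pulley's rim and are no taller than 59 mm.
- pointer (a point): Target point of the fixed steel pointer: on the circle of the pulley's rim (80 mm from the axis), 58 mm above the counter, about level with the pulley's top face, right in front of the tip of the small triangular pointer. The pointer stands outside the rim and is 59 mm tall.
- mark (a point): Outer end of the engraved radial line (3.5 mm wide, 30 mm long, dark) on the pulley's top face, at the rim, 80 mm from the axis. Moves with the pulley; its z axis is the pulley's. To be brought to pointer.
- pulley: Plain aluminium pulley, 160 mm across, 20 mm thick, on the drive's axis; origin at the centre of its underside. Flat top face, 3 to 4 degrees out of level: 58 mm above the counter at the hub, up to 5 mm more or less at the rim. Hub 40 mm across, with nut 16 mm tall on the face. Turns endlessly, drag 0.3 N m, stays where left. Line on its -x side, hole on its +y.
- hole (a point): Centre of the pulley's only hole (12.5 mm wide), at its top face, 58 mm from the axis. A closed fingertip pressed down on the face near the rim and led round the axis turns the pulley: friction is 0.5 to 0.7, so under 13 N it may slip; over 22 N harms it. A spring washer under it yields 1 mm per 15 N and the face is not level, so a finger led round at one height slips or presses too hard.
- bore (a point): Where the pin belongs: on the axis of the blind bore (11 mm across) in the base, at the level of the pulley's top face, 58 mm from the pulley's axis. When the line faces the pointer the pulley's hole lies above the bore. The bore begins 28 mm below this point (base's top) and is 22 mm deep. Pressing the pin on the pulley or base with over 22 N is too much.
- stand: Fixed grey pin stand 120 x 55 x 50 mm, origin at the centre of its underside, x along its length. The lock pin hangs by its head in the hole at x = -32 mm, a spindle in the hole at x = +32 mm.
- pin: Steel lock pin. Origin on its axis at the underside of its head; z up along the head. Head: ribbed cylinder 18 mm across and 32 mm tall (to grasp); shank 10 mm across, 44 mm long below the head, its last 10 mm tapering to a 3 mm wide nose, which can lead the pulley's hole over the bore when the two are a little off. Weighs 70 to 120 g.
- spindle: Not to be touched: a thicker blunt steel spindle, head 28 mm across and 18 mm tall, shank 16 mm, hanging in the same stand; origin at the underside of its head.
- jar: Bystander: glass jar, 80 mm across, 110 mm tall, origin under its centre.
- mug: Bystander: white mug, 76 mm across, 90 mm tall, origin under its centre.
- gamebox: Bystander: flat box 100 x 70 x 35 mm, origin under its centre.
- figurine: Bystander: small brass figurine, 44 mm across, 80 mm tall, origin under its centre.
- driver: Bystander: screwdriver, 170 mm long, lying on the counter.
- tin: Bystander: small closed tin, 50 mm across, 40 mm tall, origin under its centre.
Mind the look-alikes: they are no part of the job. What is shaped like the pin but blue or yellow is not meant.

How it is judged:
On the way, in this order (a step that is already met when the one before it is completed fails the run):
1. the engraved line faces the pointer (within 4 mm at the rim), the pulley at rest and let go, the pin still in its stand (horizontal distance between mark and pointer below 0.004 m and angular speed of pulley below 0.05 rad/s and contact force between the fingers and pulley below 0.2 N and distance of pin from where it was at the start of the episode below 0.015 m), for 0.3 s.
2. the lock pin is fully home through the pulley in the bore (horizontal distance between pin and bore below 0.004 m and z of pin in the frame of bore between -0.004 and 0.003 m and angle between pin's own z axis and vertical below 0.1 rad), for 0.2 s.
At the end, for the whole second after the job is handed in: The engraved line faces the pointer within 4 mm at the rim, the lock pin stands upright in the bore through the pulley's hole (within 4 mm of the bore's axis sideways, head within 3 mm of the pulley's face, tilt under 0.1 rad), everything at rest and released (all of step 2 and horizontal distance between mark and pointer below 0.004 m and angular speed of pulley below 0.05 rad/s and linear speed of pin below 0.02 m/s); the robot touches nothing.
It fails at once if fingers press on the pulley with more than 22 N (contact force between the fingers and pulley above 22 N).
It fails at once if the pin is pressed on the drive unit or the pulley with more than 22 N (contact force between pin and drive above 22 N).
It fails at once if a bystander is shifted by more than 30 mm (distance of any of spindle, jar, mug, gamebox, figurine, driver, tin from where it was at the start of the episode above 0.03 m).
It also fails if it takes over 72 s, if anything falls off the work surface, if the arm or the gripper's body presses on something with over 40 N, if the wrist force passes 120 N, or if a joint passes its speed limit or range.

### The arm

A 6-joint arm with a two-finger parallel gripper is mounted at the origin on the work surface. World frame = base frame: x ahead of the robot, y to its left, z up, the work surface at z = 0. Lengths are in m, angles in rad, forces in N, time in s.
With the tool pointing down it reaches from about 0.425 to 0.95 m from the base axis. Payload 3.5 kg.
Tool frame: the origin (TCP) lies midway between the tips of the shut fingers; the grasp point (between the pads) lies 19 mm behind it; z points along the fingers, y is the line along which they close (so a half turn about z gives the same grasp; the last joint's range is limited). The gripper opens to 85 mm and grips with 20 to 120 N. Pads are 22 mm wide; open, the fingers measure 114 mm over their backs; the gripper's body (76 mm by 85 mm) begins 54 mm behind the grasp point. The pads swing forward as they close: fully open they stand 13 mm farther back than shut.
Start: joints at [0.953, 0.286, 1.577, -0, 1.279, -0.15], TCP at [0.304, 0.602, 0.206] pointing down, gripper open.
Joint ranges: [-2.77, 2.77], [-0.9, 2.22], [0.21, 2.48], [-1.53, 4.67], [0.24, 2.81], [-2.84, 2.84]. Speed limits (rad/s): [2.79, 2.79, 3.14, 3.14, 3.14, 3.14].

### API

Orientations are given as a unit quaternion [w, x, y, z].
In Python, from workcell import env, cams gives the robot as it stands.
- The arm moves only by the tool move_arm, never from a script. Its arguments are lists of equal length, an entry for each row: "jaw": the gripper command: -1 is fully open, 1 is shut, values between are in proportion; "travel": the shift along the world's x, y, z in m, a list of three; "rotation": the turn, a rotation vector about the world's x, y, z in rad, a list of three. In form: {"jaw": [jaw, ...], "travel": [[dx, dy, dz], ...], "rotation": [[ax, ay, az], ...]}. A call has 1 to 20 rows; each row shifts and turns the commanded pose from where the row before left it; what a row does not reach is not made up. A row lasts 1/10 s, in which the tool goes at most 50 mm and 8.59 degrees, less where a joint would pass 70% of its speed; a pose out of reach is approached as far as the arm can. A call with a gripper value outside its range is refused whole. The fingers move at their own pace and stop on an object; the grip force is fixed at half the most. Time passes only in rows, so rows that do not move let the fingers close. It gives the time, the measured TCP pose, the force, the opening and the grip force at its end, in the units of the state.
- env.sense(): the state, without advancing time (a new reading comes with each control period).
- cams.snapshot(name): name is "scene" or "top" or "wrist"; returns a dict with "frame" (384x512x3 uint8, red, green, blue), "K" (3x3 intrinsics, pixels), "rvec" (rotation vector, rad) and "tvec" (3), from world to camera coordinates, as OpenCV has them. Camera axes: x right, y down, z forward; pixel columns grow to the right and rows downward; lengths in m; the calibration is good to about 2 mm. A picture is of the moment at which its call begins. There is no depth.
- env.hand_in(): hands the job in; it is judged then, once.
The state is a dict: "t": time; "joint_positions": joint angles; "dq": joint speeds; "effort": joint torques, N m; "tcp_pos": TCP position; "tool_rot": TCP orientation; "wrist_force": force on the tool from outside, world axes, zero at the start; "wrist_torque": the same for the moment, N m; "grip_width": opening from 0.0 (shut) to 1.0 (fully open); "gripper_force": force on a finger pad.
Only numpy, scipy, OpenCV 4.12 (cv2) and the standard library are available. Lean on these libraries where they do the work, as an engineer would, in place of code of your own. Each camera call takes 0.05 s, during which the arm holds its last target. There are 200 camera calls.

## Working session

There is one attempt and no reset: what is moved stays moved. The work goes in short steps, Python scripts to look and compute and a tool call to move; the robot and the scene stay as the last step left them, time stands still between calls to the robot, and variables do not carry over. Pictures are saved under pics/ and viewed, at most 10 in all, crops included, and the job is handed in when it is done.

Besides the shell and the picture viewer there is one more tool, called after "Request:" as name(argument=value, ...) on one line, values as JSON. move_arm: Moves the arm, as the interface text tells. Its arguments: {"type":"object","properties":{"jaw":{"type":"array"},"travel":{"type":"array"},"rotation":{"type":"array"}},"required":["jaw","travel","rotation"]}

```bash
mkdir -p pics; cat > h.py <<'E'
import numpy as np, cv2, json
from workcell import env, cams
def snap(n,f):
    s=cams.snapshot(n); cv2.imwrite(f'pics/{f}.png',s['frame'][:,:,::-1]); np.savez(f'pics/{f}.npz',**s); return s
def load(f): return dict(np.load(f'pics/{f}.npz'))
def ray(s,uv,z):
    R,_=cv2.Rodrigues(s['rvec']); c=-R.T@np.ravel(s['tvec'])
    d=R.T@np.linalg.inv(s['K'])@np.array([uv[0],uv[1],1.]); return c+d*(z-c[2])/d[2]
def proj(s,p): return cv2.projectPoints(np.array(p,float).reshape(-1,3),s['rvec'],s['tvec'],s['K'],None)[0].reshape(-1,2)
E
python3 - <<'E'
from h import *
a=snap('top','top0');b=snap('scene','scene0');
im=np.vstack([a['frame'],b['frame']])[:,:,::-1]
print(env.sense())
for s in(a,b):
  R,_=cv2.Rodrigues(s['rvec']);print(s['K'][0,0],-R.T@np.ravel(s['tvec']))
E
```

```text
{'t': 0.1, 'joint_positions': array([ 9.53007140e-01,  2.87126730e-01,  1.57801831e+00, -5.56822305e-06,
        1.27861063e+00, -1.49990943e-01]), 'dq': array([-0.00021157, -0.00191408, -0.00293744,  0.00232893,  0.00093743,
        0.000845  ]), 'effort': array([ 3.54314670e-04, -4.07294369e+01, -2.93699366e+01, -1.61286221e-04,
        3.42519575e-03, -1.79373529e-05]), 'tcp_pos': array([0.30396445, 0.60196444, 0.20515911]), 'tool_rot': array([-4.02586801e-04,  2.31771306e-01,  9.72769701e-01, -1.00378988e-03]), 'wrist_force': array([-0.615891  ,  0.32255942,  0.07438224]), 'wrist_torque': array([-0.01054194, -0.04514811,  0.01340362]), 'gripper_force': 0.0, 'grip_width': 1.0011918883795374}
351.4681359064115 [0.47742224 0.04284057 0.89899052]
410.4458456320696 [1.2277962  0.42701994 0.666365  ]
```

View pics/top0.png

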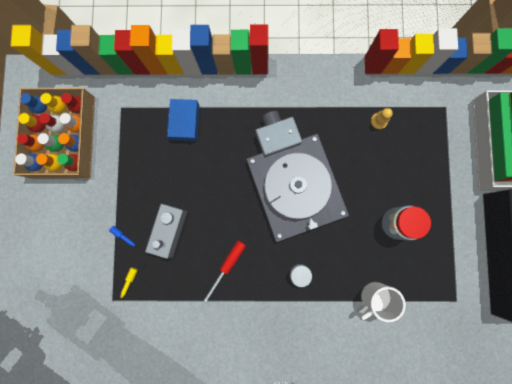

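View pics/scene0.png

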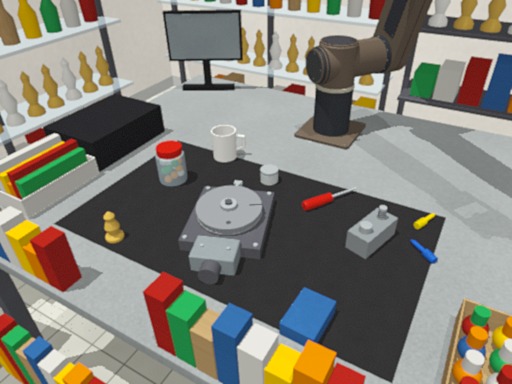

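Top view: pulley centre about (298,185), hole (285,165), line from (281,195) to its outer end at (269,203), pointer tip (311,222). The stand is at (166,232), with a wide low head at (167,217) and a narrow head at (157,244). The blue (122,236) and yellow (129,282) look-alikes lie loose on the counter, so neither is meant.

Next I'll confirm the pin in one crop and measure the rest.

```bash
python3 - <<'E'
from h import *
a=load('top0');b=load('scene0')
A=cv2.resize(a['frame'][100:250,235:360],None,fx=4,fy=4,interpolation=cv2.INTER_CUBIC) # 500x600
B=cv2.resize(a['frame'][195:265,140:195],None,fx=5,fy=5,interpolation=cv2.INTER_CUBIC) #275x350
C=cv2.resize(b['frame'][195:260,340:405],None,fx=4,fy=4,interpolation=cv2.INTER_CUBIC)[:250,:] #260x250
im=np.zeros((600,780,3),np.uint8);im[:600,:500]=A;im[:350,500:775]=B;im[350:600,500:760]=C
cv2.imwrite('pics/crop0.png',im[:,:,::-1])
# coarse
for n,uv,z in [('c',(298,185),.058),('hole',(285,165),.058),('mark',(269,203),.058),('ptr',(311,222),.058),('spin',(167,217),.068),('pin',(157,244),.082)]: print(n,ray(a,uv,z).round(4))
# pulley blob
g=cv2.cvtColor(a['frame'],cv2.COLOR_RGB2GRAY)
for th in(130,145,160):
  m=(g>th).astype(np.uint8); n,l,st,ce=cv2.connectedComponentsWithStats(m)
  i=l[172,305]; cs,_=cv2.findContours((l==i).astype(np.uint8),0,2); print(th,st[i],cv2.fitEllipse(cs[0]))
E
```

```text
c [ 0.5842 -0.0347  0.058 ]
hole [ 0.6331 -0.0037  0.058 ]
mark [0.5407 0.0353 0.058 ]
ptr [ 0.4953 -0.0647  0.058 ]
spin [0.507  0.2767 0.068 ]
pin [0.4443 0.2941 0.082 ]
130 [ 265  152   67   67 3464] ((298.072021484375, 184.99427795410156), (65.27391815185547, 66.68848419189453), 115.66233825683594)
145 [ 265  153   67   65 3364] ((298.4365234375, 184.77957153320312), (63.7000846862793, 65.97571563720703), 132.37110900878906)
160 [ 265  153   67   65 3283] ((298.7672424316406, 184.7347869873047), (62.49531173706055, 65.74078369140625), 137.4533233642578)
```

View pics/crop0.png

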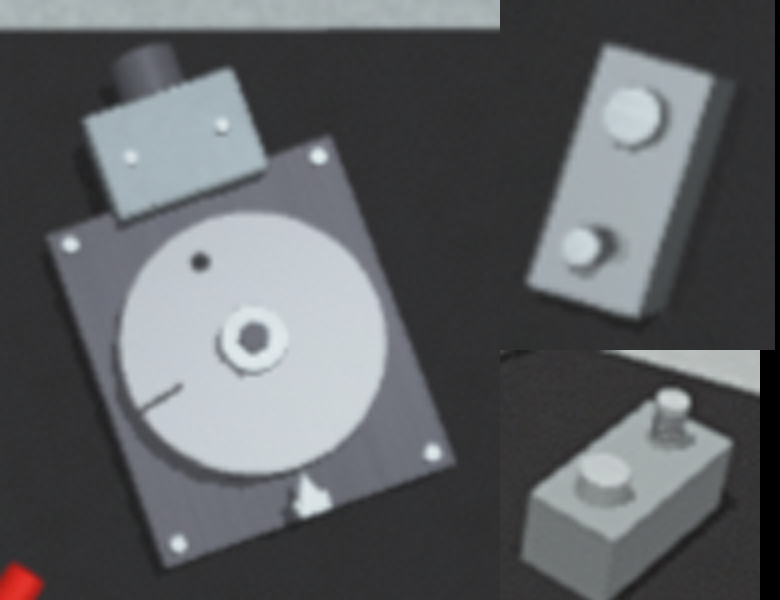

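The crop confirms it. The pin is the narrow, tall-headed one at top px (156.6,244.4), and the wide low head at (167,217) is the spindle. Drive yaw is about 20°, the line sits at about 122.5° and must reach 200°, so the pulley turns about +77°. The finger sector from 255° to 332° at r=65 mm is clear of the hole, pointer and motor. I'll move there with the jaw shut.

Request:
move_arm(jaw=[1,1,1,1,1,1,1,1,1,1,1,1,1,1,1,1,1,1,1,1], travel=[[0.013,-0.035,0],[0.013,-0.035,0],[0.013,-0.035,0],[0.013,-0.035,0],[0.013,-0.035,0],[0.013,-0.035,0],[0.013,-0.035,0],[0.013,-0.035,0],[0.013,-0.035,0],[0.013,-0.035,0],[0.013,-0.035,0],[0.013,-0.035,0],[0.013,-0.035,0],[0.013,-0.035,0],[0.013,-0.035,0],[0.013,-0.035,0],[0.013,-0.035,0],[0.013,-0.035,0],[0.013,-0.035,0],[0.016,-0.035,0]], rotation=[[0,0,-0.068],[0,0,-0.068],[0,0,-0.068],[0,0,-0.068],[0,0,-0.068],[0,0,-0.068],[0,0,-0.068],[0,0,-0.068],[0,0,-0.068],[0,0,-0.068],[0,0,-0.068],[0,0,-0.068],[0,0,-0.068],[0,0,-0.068],[0,0,-0.068],[0,0,-0.068],[0,0,-0.068],[0,0,-0.068],[0,0,-0.068],[0,0,-0.068]])

```text
t: 2.1
tcp_pos: [0.5672, -0.0989, 0.2058]
tool_rot: [-0.001, 0.793, 0.609, -0.0]
wrist_force: [0.2, 0.4, -0.0]
grip_width: 0.003
gripper_force: 0.0
```

Request:
move_arm(jaw=[1,1,1,1,1,1], travel=[[0,0,-0.04],[0,0,-0.04],[0,0,-0.03],[0,0,-0.012],[0,0,0],[0,0,0]], rotation=[[0,0,0],[0,0,0],[0,0,0],[0,0,0],[0,0,0],[0,0,0]])

```text
t: 2.7
tcp_pos: [0.5683, -0.0977, 0.0858]
tool_rot: [0.001, 0.792, 0.611, 0.001]
wrist_force: [0.4, 0.1, -0.5]
grip_width: -0.001
gripper_force: 0.0
```

Request:
move_arm(jaw=[1,1,1,1,1], travel=[[0,0,-0.01],[0,0,-0.008],[0,0,-0.002],[0,0,0],[0,0,0]], rotation=[[0,0,0],[0,0,0],[0,0,0],[0,0,0],[0,0,0]])

```text
t: 3.2
tcp_pos: [0.5675, -0.0975, 0.0646]
tool_rot: [0.0, 0.792, 0.611, 0.0]
wrist_force: [-0.9, 1.3, -0.2]
grip_width: 0.0
gripper_force: 0.0
```

```bash
python3 - <<'E'
from h import *
s=env.sense();print(s['tcp_pos'],s['wrist_force'],s['t'])
a=load('top0')
bolts=np.array([(319,155),(70,244),(433,453),(179,543)])/4-.375+[235,100]
P=np.array([ray(a,u,.032) for u in bolts]);print(P.round(4),P.mean(0))
f=lambda u,v,z:ray(a,(235+u/4-.375,100+v/4-.375),z)
c=f(253,341,.058);print('disc c',c,'nut',f(252,337,.074))
for u,v in((140,411),(200,261),(306,473)):
  d=f(u,v,.058)-c;print(d,np.hypot(*d[:2]),np.degrees(np.arctan2(d[1],d[0])))
E
```

```text
[ 0.56748001 -0.09754396  0.06459816] [-0.88322211  1.26406442 -0.23492385] 3.2
[[ 0.7058 -0.0795  0.032 ]
 [ 0.6491  0.0771  0.032 ]
 [ 0.5182 -0.1467  0.032 ]
 [ 0.4632  0.0098  0.032 ]] [ 0.58407557 -0.03481293  0.032     ]
disc c [ 0.58445542 -0.03436191  0.058     ] nut [ 0.58480313 -0.03232787  0.074     ]
[-0.04222034  0.06816454  0.        ] 0.08018080849224656 121.77359906701273
[0.04892562 0.03158788 0.        ] 0.05823667331896413 32.84753035335012
[-0.07937366 -0.03073391  0.        ] 0.08511610495025075 -158.833328249113
```

Request:
move_arm(jaw=[1,1,1,1], travel=[[0,0,-0.0005],[0,0,-0.0005],[0,0,-0.0005],[0,0,0]], rotation=[[0,0,0],[0,0,0],[0,0,0],[0,0,0]])

```text
t: 3.6
tcp_pos: [0.5673, -0.0975, 0.0629]
tool_rot: [-0.0, 0.792, 0.611, -0.0]
wrist_force: [-0.2, -1.3, -0.3]
grip_width: -0.001
gripper_force: 0.0
```

Request:
move_arm(jaw=[1,1,1], travel=[[0,0,-0.0005],[0,0,-0.0005],[0,0,0]], rotation=[[0,0,0],[0,0,0],[0,0,0]])

```text
t: 3.9
tcp_pos: [0.5673, -0.0975, 0.0618]
tool_rot: [-0.0, 0.792, 0.611, -0.0]
wrist_force: [-0.3, 0.3, 0.2]
grip_width: 0.001
gripper_force: 0.0
```

Request:
move_arm(jaw=[1,1,1], travel=[[0,0,-0.0005],[0,0,-0.0005],[0,0,0]], rotation=[[0,0,0],[0,0,0],[0,0,0]])

```text
t: 4.2
tcp_pos: [0.5673, -0.0975, 0.0608]
tool_rot: [-0.0, 0.792, 0.611, -0.0]
wrist_force: [-0.3, 0.2, -0.3]
grip_width: -0.001
gripper_force: 0.0
```

Request:
move_arm(jaw=[1,1,1], travel=[[0,0,-0.0005],[0,0,-0.0004],[0,0,0]], rotation=[[0,0,0],[0,0,0],[0,0,0]])

```text
t: 4.5
tcp_pos: [0.5673, -0.0975, 0.0599]
tool_rot: [-0.0, 0.792, 0.611, -0.0]
wrist_force: [-0.1, -0.5, -0.3]
grip_width: 0.0
gripper_force: 0.0
```

Request:
move_arm(jaw=[1,1,1], travel=[[0,0,-0.0005],[0,0,-0.0005],[0,0,0]], rotation=[[0,0,0],[0,0,0],[0,0,0]])

```text
t: 4.8
tcp_pos: [0.5673, -0.0975, 0.0589]
tool_rot: [-0.0, 0.792, 0.611, -0.0]
wrist_force: [-0.7, -0.5, 0.0]
grip_width: -0.002
gripper_force: 0.0
```

Request:
move_arm(jaw=[1,1,1], travel=[[0,0,-0.0005],[0,0,-0.0005],[0,0,0]], rotation=[[0,0,0],[0,0,0],[0,0,0]])

```text
t: 5.1
tcp_pos: [0.5673, -0.0975, 0.0579]
tool_rot: [-0.0, 0.792, 0.611, -0.0]
wrist_force: [0.3, 0.1, -0.7]
grip_width: -0.002
gripper_force: 0.0
```

Request:
move_arm(jaw=[1,1,1], travel=[[0,0,-0.0005],[0,0,-0.0005],[0,0,0]], rotation=[[0,0,0],[0,0,0],[0,0,0]])

```text
t: 5.4
tcp_pos: [0.5673, -0.0975, 0.0569]
tool_rot: [-0.0, 0.792, 0.611, -0.0]
wrist_force: [0.1, -0.2, -0.0]
grip_width: 0.001
gripper_force: 0.0
```

Request:
move_arm(jaw=[1,1,1], travel=[[0,0,-0.0005],[0,0,-0.0005],[0,0,0]], rotation=[[0,0,0],[0,0,0],[0,0,0]])

```text
t: 5.7
tcp_pos: [0.5673, -0.0975, 0.0559]
tool_rot: [-0.0, 0.792, 0.611, -0.0]
wrist_force: [0.5, -0.9, 0.0]
grip_width: 0.001
gripper_force: 0.0
```

Request:
move_arm(jaw=[1,1,1], travel=[[0,0,-0.0005],[0,0,-0.0005],[0,0,0]], rotation=[[0,0,0],[0,0,0],[0,0,0]])

```text
t: 6.0
tcp_pos: [0.5673, -0.0975, 0.0549]
tool_rot: [-0.0, 0.792, 0.611, -0.0]
wrist_force: [-0.1, 0.0, -0.3]
grip_width: 0.003
gripper_force: 0.0
```

Request:
move_arm(jaw=[1,1,1], travel=[[0,0,-0.0005],[0,0,-0.0005],[0,0,0]], rotation=[[0,0,0],[0,0,0],[0,0,0]])

```text
t: 6.3
tcp_pos: [0.5673, -0.0975, 0.0539]
tool_rot: [-0.0, 0.792, 0.611, -0.0]
wrist_force: [-0.3, -0.2, 0.6]
grip_width: 0.001
gripper_force: 0.0
```

Request:
move_arm(jaw=[1,1,1], travel=[[0,0,-0.0004],[0,0,-0.0004],[0,0,0]], rotation=[[0,0,0],[0,0,0],[0,0,0]])

```text
t: 6.6
tcp_pos: [0.5673, -0.0975, 0.0531]
tool_rot: [-0.0, 0.792, 0.611, -0.0]
wrist_force: [-0.5, -0.2, -0.5]
grip_width: -0.0
gripper_force: 0.0
```

Request:
move_arm(jaw=[1,1,1], travel=[[0,0,-0.0005],[0,0,-0.0005],[0,0,0]], rotation=[[0,0,0],[0,0,0],[0,0,0]])

```text
t: 6.9
tcp_pos: [0.5673, -0.0975, 0.0521]
tool_rot: [-0.0, 0.792, 0.611, -0.0]
wrist_force: [-0.3, 0.2, 0.6]
grip_width: 0.001
gripper_force: 0.0
```

```bash
python3 - <<'E'
from h import *
a=snap('top','top1');b=snap('scene','scene1')
A=cv2.resize(a['frame'][130:240,240:360],None,fx=3.3,fy=3.3,interpolation=cv2.INTER_CUBIC)
B=cv2.resize(b['frame'][130:270,170:290],None,fx=3.3,fy=3.3,interpolation=cv2.INTER_CUBIC)
im=np.zeros((470,800,3),np.uint8);im[:A.shape[0],:396]=A;im[:B.shape[0],400:796]=B
cv2.imwrite('pics/crop1.png',im[:,:,::-1])
E
```

```text
(no output)
```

View pics/crop1.png

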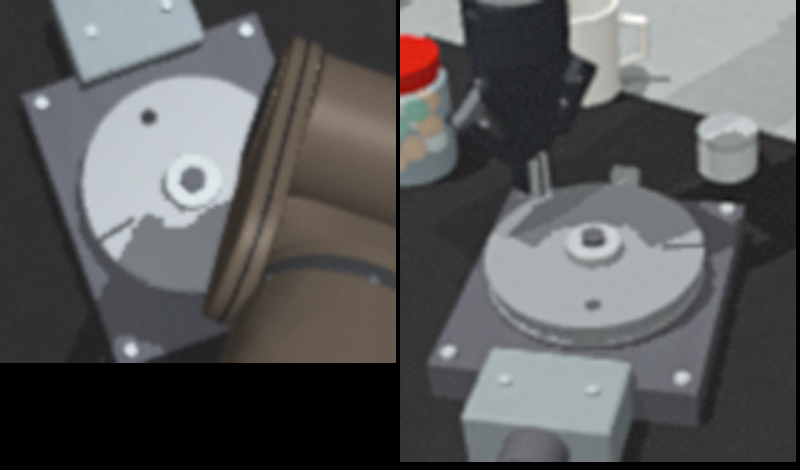

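The view shows the finger prongs just over the face near the far rim (crop px 540,200), with the shadow meeting them. I'll keep descending.

Request:
move_arm(jaw=[1,1,1], travel=[[0,0,-0.0004],[0,0,-0.0004],[0,0,0]], rotation=[[0,0,0],[0,0,0],[0,0,0]])

```text
t: 7.3
tcp_pos: [0.5673, -0.0975, 0.0513]
tool_rot: [-0.0, 0.792, 0.611, -0.0]
wrist_force: [-0.2, -1.1, 0.9]
grip_width: 0.003
gripper_force: 0.0
```

```bash
python3 - <<'E'
from h import *
b=load('scene1');s=env.sense()
p=proj(b,[s['tcp_pos'],s['tcp_pos']+[0,0,.006],[.584,-.0345,.058],[.584,-.0345,.074]]);print((p-[170,130])*3.3+[400,0]); print(s['effort'],s['wrist_force'])
E
```

```text
[[536.97581857 224.24695883]
 [536.33045262 217.93154909]
 [593.43695824 253.20086416]
 [592.1694112  235.82276973]]
[-4.09479326e-03 -3.45860910e+01 -2.47687876e+01 -2.05663814e-04
 -3.60169921e-03 -1.84490818e-05] [-0.18570936 -1.07507543  0.92905494]
```

```bash
python3 - <<'E'
from h import *
b=snap('scene','scene2')
B=b['frame'][165:215,190:250].astype(float)
B=np.clip(B*1.5,0,255).astype(np.uint8)
cv2.imwrite('pics/crop2.png',cv2.resize(B,None,fx=10,fy=10,interpolation=cv2.INTER_CUBIC)[:,:,::-1])
E
```

```text
(no output)
```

View pics/crop2.png

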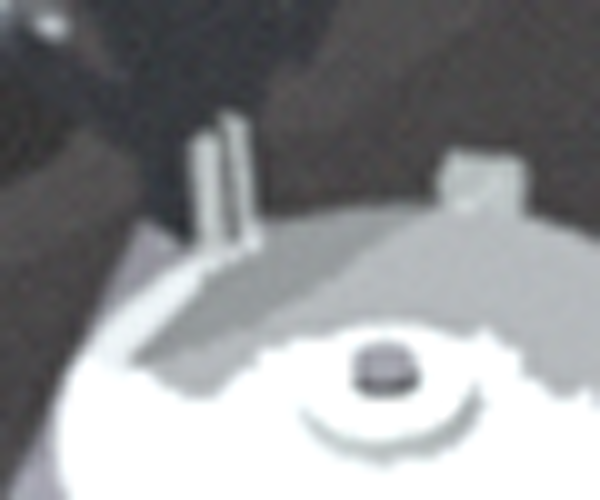

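```bash
python3 - <<'E'
from h import *
b=load('scene2')
for z in(.05,.058,.08):print(z,ray(b,(213.5,189.5),z), ray(b,(210.5,187),z))
s=env.sense();print(proj(b,[s['tcp_pos']]),s['joint_positions'],s['tcp_pos'])
# rim circle predicted vs crop px
t=np.radians([200,230,255,280]);P=np.c_[.584+.08*np.cos(t),-.0345+.08*np.sin(t),0*t+.058];print((proj(b,P)-[190,165])*10)
w=snap('wrist','wrist0');print(proj(w,[s['tcp_pos'],[.584,-.0345,.074]]))
E
```

```text
0.05 [ 0.53282302 -0.11543199  0.05      ] [ 0.52720859 -0.12892442  0.05      ]
0.058 [ 0.5418433  -0.10839133  0.058     ] [ 0.53630174 -0.12170864  0.058     ]
0.08 [ 0.56664908 -0.08902952  0.08      ] [ 0.56130791 -0.10186524  0.08      ]
[[211.48810253 197.94350871]] [-3.46418421e-01  2.48074669e-01  1.93121361e+00  1.25629760e-05
  9.62384943e-01 -8.93921845e-02] [ 0.56731185 -0.09750983  0.0513773 ]
[[456.40796453 229.71765526]
 [295.83948383 240.21925201]
 [175.74967336 284.24502053]
 [ 89.70112331 354.28174283]]
[[256.71343734 228.07971364]
 [257.03908481 117.2552041 ]]
```

View pics/wrist0.png

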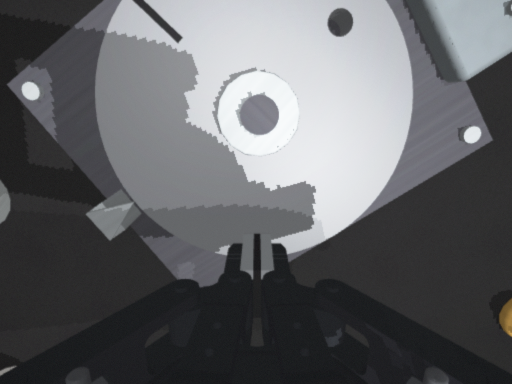

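```bash
python3 - <<'E'
from h import *
w=load('wrist0');b=load('scene2');t=np.array([.5673,-.0975,.0513])
for dz in(0,.01,.02,.03,.04):
  print(dz,proj(w,[t+[0,0,dz]]),proj(b,[t+[0,0,dz]]))
R,_=cv2.Rodrigues(w['rvec']);print('wristcam',-R.T@np.ravel(w['tvec']),R[2],w['t'] if 't' in w else '')
A=np.radians([200,255,300]);P=np.c_[.584+.08*np.cos(A),-.0345+.08*np.sin(A),0*A+.058];print(proj(w,P))
bl=[(31,91),(472,135),(186,272)]
for u in bl: print(ray(w,u,.032))
E
```

```text
0 [[256.6896693  228.01614949]] [[211.49650043 197.96673606]]
0.01 [[256.7067548  235.31207884]] [[211.16975767 194.77000665]]
0.02 [[256.72584563 243.46433159]] [[210.83928356 191.53677104]]
0.03 [[256.74731685 252.63306671]] [[210.50501381 188.26640027]]
0.04 [[256.77164325 263.0210383 ]] [[210.16688265 184.9582509 ]]
wristcam [ 0.58603184 -0.02559437  0.21880384] [-0.07409523 -0.28501389 -0.95565526] 
[[137.63033933 200.27463332]
 [256.27980408 256.06146108]
 [357.09553767 219.19416403]]
[0.46114545 0.01030579 0.032     ]
[ 0.70574272 -0.07998983  0.032     ]
[ 0.5095775  -0.12525851  0.032     ]
```

Both the scene and wrist views put the visible tips about 25 mm above the reported TCP, which fits there being no contact yet. I'll go 6 mm lower and compare.

Request:
move_arm(jaw=[1,1,1,1,1,1,1], travel=[[0,0,-0.001],[0,0,-0.001],[0,0,-0.001],[0,0,-0.001],[0,0,-0.001],[0,0,-0.001],[0,0,0]], rotation=[[0,0,0],[0,0,0],[0,0,0],[0,0,0],[0,0,0],[0,0,0],[0,0,0]])

```text
t: 8.1
tcp_pos: [0.5672, -0.0975, 0.0452]
tool_rot: [-0.0, 0.792, 0.611, -0.0]
wrist_force: [0.1, -1.4, -0.7]
grip_width: 0.002
gripper_force: 0.0
```

```bash
python3 - <<'E'
from h import *
b=snap('scene','scene3');w=snap('wrist','wrist1')
B=np.clip(b['frame'][165:215,195:235].astype(float)*1.4,0,255).astype(np.uint8)
W=np.clip(w['frame'][190:270,220:295].astype(float)*1.4,0,255).astype(np.uint8)
B=cv2.resize(B,(400,500),interpolation=cv2.INTER_NEAREST);W=cv2.resize(W,(375,400),interpolation=cv2.INTER_NEAREST)
im=np.zeros((500,790,3),np.uint8);im[:,:400]=B;im[:400,410:785]=W
cv2.imwrite('pics/crop3.png',im[:,:,::-1]);print(env.sense()['wrist_force'])
E
```

```text
[ 0.4990093  -0.29238504 -0.2033701 ]
```

View pics/crop3.png

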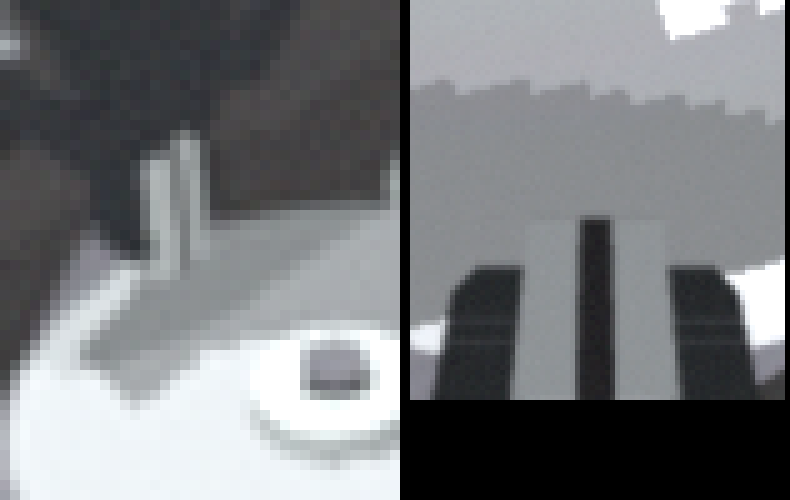

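Request:
move_arm(jaw=[1,1,1,1,1,1], travel=[[0,0,-0.001],[0,0,-0.001],[0,0,-0.001],[0,0,-0.0005],[0,0,-0.0005],[0,0,0]], rotation=[[0,0,0],[0,0,0],[0,0,0],[0,0,0],[0,0,0],[0,0,0]])

```text
t: 8.8
tcp_pos: [0.5673, -0.0975, 0.0413]
tool_rot: [-0.0, 0.792, 0.611, -0.0]
wrist_force: [0.5, -0.1, -0.4]
grip_width: -0.0
gripper_force: 0.0
```

```bash
python3 - <<'E'
from h import *
w=load('wrist0');t=np.array([.5673,-.0975,.0513])
b=load('scene2');u=np.array([.2588,.966,0]);v=np.array([.966,-.2588,0])
for o in(0,.006,.011):
  for dz in(.015,.02,.025,.03): 
    p=t+o*u+[0,0,dz];print(o,dz,proj(w,[p,p+.007*v]).round(1).tolist(),proj(b,[p]).round(1))
E
```

```text
0 0.015 [[256.7, 239.3], [269.6, 239.3]] [[211.  193.2]]
0 0.02 [[256.7, 243.5], [270.0, 243.5]] [[210.8 191.5]]
0 0.025 [[256.7, 247.9], [270.4, 248.0]] [[210.7 189.9]]
0 0.03 [[256.7, 252.6], [270.8, 252.7]] [[210.5 188.3]]
0.006 0.015 [[256.8, 229.1], [269.8, 229.2]] [[212.5 194.1]]
0.006 0.02 [[256.8, 233.1], [270.2, 233.1]] [[212.4 192.5]]
0.006 0.025 [[256.8, 237.2], [270.6, 237.3]] [[212.2 190.9]]
0.006 0.03 [[256.8, 241.7], [271.0, 241.7]] [[212.1 189.2]]
0.011 0.015 [[256.8, 220.5], [269.9, 220.6]] [[213.8 194.9]]
0.011 0.02 [[256.8, 224.2], [270.3, 224.3]] [[213.7 193.3]]
0.011 0.025 [[256.8, 228.2], [270.8, 228.2]] [[213.5 191.7]]
0.011 0.03 [[256.9, 232.4], [271.2, 232.4]] [[213.4 190. ]]
```

The tip offset is consistent across both cameras: the real tips are about 30 mm above the reported TCP. Contact is therefore expected at a reported z of about 0.023–0.033.

Request:
move_arm(jaw=[1,1,1,1,1,1], travel=[[0,0,-0.001],[0,0,-0.001],[0,0,-0.001],[0,0,-0.0005],[0,0,-0.0005],[0,0,0]], rotation=[[0,0,0],[0,0,0],[0,0,0],[0,0,0],[0,0,0],[0,0,0]])

```text
t: 9.4
tcp_pos: [0.5673, -0.0975, 0.0373]
tool_rot: [-0.0, 0.792, 0.611, -0.0]
wrist_force: [-0.6, -0.4, 0.7]
grip_width: 0.003
gripper_force: 0.0
```

```bash
python3 - <<'E'
from h import *
s=env.sense();print(s['wrist_force'],s['tcp_pos'])
b=snap('scene','scene4')
B=np.clip(b['frame'][165:225,190:250].astype(float)*1.4,0,255).astype(np.uint8)
B=cv2.resize(B,(600,600),interpolation=cv2.INTER_NEAREST)
cv2.imwrite('pics/crop4.png',B[:,:,::-1])
E
```

```text
[-0.62285179 -0.44114679  0.73232495] [ 0.56728666 -0.09748709  0.03732935]
```

View pics/crop4.png

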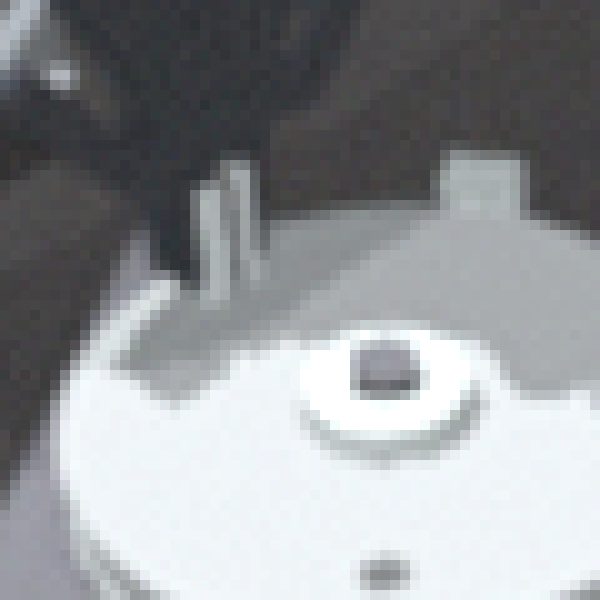

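The tips sit at crop px (232,295), about 12 mm above the face level. I'll descend in steps with a force check each time.

Request:
move_arm(jaw=[1,1,1,1,1], travel=[[0,0,-0.001],[0,0,-0.001],[0,0,-0.0005],[0,0,-0.0005],[0,0,0]], rotation=[[0,0,0],[0,0,0],[0,0,0],[0,0,0],[0,0,0]])

```text
t: 9.95
tcp_pos: [0.5675, -0.0978, 0.0349]
tool_rot: [0.0, 0.792, 0.611, -0.0]
wrist_force: [-1.2, 0.6, 3.5]
grip_width: 0.001
gripper_force: 1.7
```

Contact, at 3.5 N. I'll press in small steps.

Request:
move_arm(jaw=[1,1,1], travel=[[0,0,-0.0004],[0,0,0],[0,0,0]], rotation=[[0,0,0],[0,0,0],[0,0,0]])

```text
t: 10.25
tcp_pos: [0.5675, -0.0978, 0.0345]
tool_rot: [0.0, 0.792, 0.611, -0.0]
wrist_force: [-1.6, -1.9, 5.5]
grip_width: -0.003
gripper_force: 2.5
```

Request:
move_arm(jaw=[1,1,1], travel=[[0,0,-0.0004],[0,0,-0.0004],[0,0,0]], rotation=[[0,0,0],[0,0,0],[0,0,0]])

```text
t: 10.55
tcp_pos: [0.5676, -0.0979, 0.034]
tool_rot: [0.0, 0.792, 0.611, -0.0]
wrist_force: [-3.2, -2.1, 6.9]
grip_width: 0.006
gripper_force: 3.4
```

Request:
move_arm(jaw=[1,1,1], travel=[[0,0,-0.0005],[0,0,-0.0005],[0,0,0]], rotation=[[0,0,0],[0,0,0],[0,0,0]])

```text
t: 10.85
tcp_pos: [0.5676, -0.0981, 0.0335]
tool_rot: [0.0, 0.792, 0.611, -0.0]
wrist_force: [-3.9, -1.5, 9.3]
grip_width: 0.003
gripper_force: 4.4
```

Request:
move_arm(jaw=[1,1,1,1,1], travel=[[0,0,-0.0005],[0,0,-0.0005],[0,0,-0.0005],[0,0,-0.0005],[0,0,0]], rotation=[[0,0,0],[0,0,0],[0,0,0],[0,0,0],[0,0,0]])

```text
t: 11.35
tcp_pos: [0.5682, -0.0985, 0.0326]
tool_rot: [0.001, 0.792, 0.611, -0.0]
wrist_force: [-5.2, -1.5, 12.4]
grip_width: -0.002
gripper_force: 6.3
```

```bash
python3 - <<'E'
import numpy as np
c=np.array([.584,-.0345]);r=.0655;a=np.radians(255+np.arange(0,85,4))
d=np.diff(np.c_[np.cos(a),np.sin(a)]*r,axis=0)
print((d*1000).round(1).tolist())
E
```

```text
[[4.5, -1.0], [4.5, -0.7], [4.6, -0.4], [4.6, -0.1], [4.6, 0.2], [4.5, 0.6], [4.5, 0.9], [4.4, 1.2], [4.3, 1.5], [4.2, 1.8], [4.1, 2.1], [3.9, 2.4], [3.7, 2.6], [3.6, 2.9], [3.3, 3.1], [3.1, 3.3], [2.9, 3.6], [2.6, 3.7], [2.4, 3.9], [2.1, 4.1], [1.8, 4.2]]
```

Request:
move_arm(jaw=[1,1,1,1,1,1], travel=[[0,0,-0.0006],[0,0,-0.0006],[0.0045,-0.001,0],[0.0045,-0.0007,0],[0.0046,-0.0004,0],[0,0,0]], rotation=[[0,0,0],[0,0,0],[0,0,0.07],[0,0,0.07],[0,0,0.07],[0,0,0]])

```text
t: 11.95
tcp_pos: [0.5829, -0.1006, 0.0318]
tool_rot: [0.002, 0.723, 0.691, 0.001]
wrist_force: [-2.3, -1.5, 12.6]
grip_width: -0.002
gripper_force: 6.2
```

Request:
move_arm(jaw=[1,1,1,1,1,1], travel=[[0,0,-0.0006],[0,0,-0.0006],[0.0046,-0.0001,0],[0.0046,0.0002,0],[0.0045,0.0006,0],[0,0,0]], rotation=[[0,0,0],[0,0,0],[0,0,0.07],[0,0,0.07],[0,0,0.07],[0,0,0]])

```text
t: 12.55
tcp_pos: [0.5968, -0.0995, 0.0309]
tool_rot: [0.002, 0.647, 0.763, 0.001]
wrist_force: [-2.4, -0.6, 12.1]
grip_width: 0.002
gripper_force: 6.4
```

```bash
cat > ang.py <<'E'
from h import *
def ang(show=True):
    """line / hole angle from wrist or top view: dark pixels unwrapped about the hub at face level"""
    s=snap('scene','s_%d'%int(env.sense()['t']*100))
    g=cv2.GaussianBlur(cv2.cvtColor(s['frame'],cv2.COLOR_RGB2GRAY),(0,0),.6).astype(np.float32)
    A=np.radians(np.arange(0,360,1.)); out=[]
    def samp(r):
        P=np.c_[.584+r*np.cos(A),-.0345+r*np.sin(A),0*A+.058];u=proj(s,P).astype(np.float32)
        return cv2.remap(g,u[:,:1],u[:,1:],cv2.INTER_LINEAR).ravel()
    L=np.mean([samp(r) for r in(.056,.060,.064,.068,.072)],0); 
    k=np.concatenate([-np.ones(6),np.ones(5)*12/5,-np.ones(6)])
    f=-np.convolve(np.r_[L[-8:],L,L[:8]],k,'same')[8:-8]
    i=np.argsort(-f)[:12];print('dark bands deg:',[(int(j),int(f[j])) for j in i])
if __name__=='__main__': ang()
E
python3 ang.py
```

```text
dark bands deg: [(153, 209), (154, 203), (152, 184), (57, 174), (56, 169), (155, 167), (58, 160), (55, 147), (59, 135), (151, 135), (156, 112), (54, 111)]
```

Tracking well: the hole went from 33° to 57°, matching 24° of finger travel. Continuing with a bit more pressure.

Request:
move_arm(jaw=[1,1,1,1,1,1], travel=[[0,0,-0.0006],[0.0045,0.0009,-0.0005],[0.0044,0.0012,-0.0005],[0.0043,0.0015,-0.0005],[0.0042,0.0018,-0.0005],[0,0,0]], rotation=[[0,0,0],[0,0,0.07],[0,0,0.07],[0,0,0.07],[0,0,0.07],[0,0,0]])

```text
t: 13.2
tcp_pos: [0.6147, -0.0938, 0.0291]
tool_rot: [0.002, 0.534, 0.846, 0.001]
wrist_force: [-3.8, 1.5, 15.7]
grip_width: 0.001
gripper_force: 7.7
```

Request:
move_arm(jaw=[1,1,1,1,1], travel=[[0.0041,0.0021,-0.0003],[0.0039,0.0024,-0.0003],[0.0037,0.0026,-0.0003],[0.0036,0.0029,-0.0002],[0,0,0]], rotation=[[0,0,0.07],[0,0,0.07],[0,0,0.07],[0,0,0.07],[0,0,0]])

```text
t: 13.7
tcp_pos: [0.6297, -0.0836, 0.0281]
tool_rot: [0.002, 0.411, 0.912, 0.0]
wrist_force: [-3.4, 0.7, 16.3]
grip_width: 0.002
gripper_force: 7.7
```

```bash
python3 ang.py
```

```text
dark bands deg: [(183, 298), (184, 285), (182, 253), (185, 215), (181, 166), (199, 137), (198, 130), (200, 127), (248, 120), (249, 114), (247, 109), (278, 107)]
```

Request:
move_arm(jaw=[1,1,1,1,1], travel=[[0.0033,0.0031,-0.0002],[0.0031,0.0033,-0.0002],[0.0029,0.0036,-0.0001],[0.0026,0.0037,0],[0,0,0]], rotation=[[0,0,0.07],[0,0,0.07],[0,0,0.07],[0,0,0.07],[0,0,0]])

```text
t: 14.25
tcp_pos: [0.6412, -0.07, 0.0274]
tool_rot: [0.002, 0.279, 0.96, -0.0]
wrist_force: [-4.5, 0.6, 15.4]
grip_width: -0.001
gripper_force: 7.3
```

```bash
python3 - <<'E'
from h import *
s=snap('top','top3');w=snap('wrist','wrist3')
A=cv2.resize(s['frame'][140:240,255:345],None,fx=4.4,fy=5,interpolation=cv2.INTER_CUBIC)
B=cv2.resize(w['frame'],None,fx=.78,fy=1)[:, :]
im=np.zeros((500,800,3),np.uint8);im[:,:396]=A;im[:384,400:799]=B
cv2.imwrite('pics/crop5.png',im[:,:,::-1])
E
```

```text
(no output)
```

View pics/crop5.png

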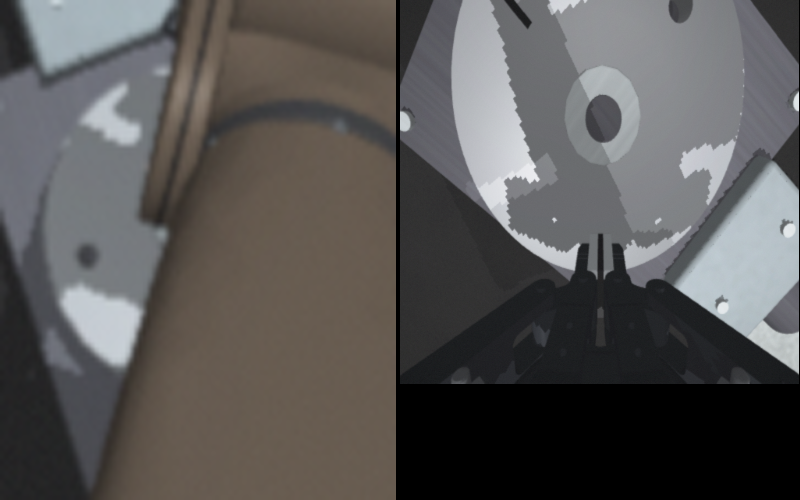

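Top view: the hole is at crop (88,256). Wrist view: the line is near (517,12) and the hole near (681,8). Working out the angles.

```bash
python3 - <<'E'
from h import *
s=load('top3');w=load('wrist3');c=np.array([.5842,-.0345])
def A(p):d=p[:2]-c;return np.hypot(*d),np.degrees(np.arctan2(d[1],d[0]))
def dark(s,u,v,h,x0=0):
    g=cv2.cvtColor(s['frame'],cv2.COLOR_RGB2GRAY).astype(float);u,v=int(u),int(v);v0=max(0,v-h)
    p=g[v0:v+h+1,u-h:u+h+1];m=np.clip(np.median(p)-10-p,0,None);yy,xx=np.mgrid[v0:v+h+1,u-h:u+h+1]
    return (m*xx).sum()/m.sum(),(m*yy).sum()/m.sum()
h=dark(s,275,191,4);print(h)
for z in(.054,.058,.062):print('top hole',z,A(ray(s,h,z)))
hw=dark(w,360,8,14);print(hw)
for z in(.054,.058,.062):print('wrist hole',z,A(ray(w,(360,8),z)),'line px',A(ray(w,(117/.78,12),z)),A(ray(w,(126/.78,22),z)))
d=ray(w,(257,118),.074);print('nut',d)
E
```

```text
(np.float64(274.3359133126935), np.float64(190.75386996904024))
top hole 0.054 (np.float64(0.058386557581167786), np.float64(103.36093039209777))
top hole 0.058 (np.float64(0.05858459196320074), np.float64(103.75915441928036))
top hole 0.062 (np.float64(0.058785437241490865), np.float64(104.15467631471108))
(np.float64(347.46520146520146), np.float64(7.461538461538462))
wrist hole 0.054 (np.float64(0.058957080108382035), np.float64(102.89951738455942)) line px (np.float64(0.05936879264501518), np.float64(-165.5322671265108)) (np.float64(0.05374144331036582), np.float64(-165.8659686525871))
wrist hole 0.058 (np.float64(0.05744173225614505), np.float64(103.08211447906272)) line px (np.float64(0.05785820624355582), np.float64(-165.6976245897558)) (np.float64(0.05239197894505634), np.float64(-166.0474380619713))
wrist hole 0.062 (np.float64(0.055926999419967996), np.float64(103.27460457629594)) line px (np.float64(0.05634812758946996), np.float64(-165.87184642937947)) (np.float64(0.05104306793104976), np.float64(-166.2385008280194))
nut [ 0.58399069 -0.03460134  0.074     ]
```

The hole is at about 103.7° against a target of 110°, so 6° remain. I'll finish that, lift straight off and check.

Request:
move_arm(jaw=[1,1,1,1,1,1], travel=[[0.0024,0.0039,0],[0.0012,0.002,0],[0,0,0],[0,0,0.002],[0,0,0.004],[0,0,0.004]], rotation=[[0,0,0.07],[0,0,0.035],[0,0,0],[0,0,0],[0,0,0],[0,0,0]])

```text
t: 14.95
tcp_pos: [0.6427, -0.0636, 0.0333]
tool_rot: [-0.0, 0.229, 0.973, 0.0]
wrist_force: [0.5, -1.2, 0.8]
grip_width: 0.003
gripper_force: 0.0
```

Request:
move_arm(jaw=[1,1,1,1,-1,-1,-1,-1,-1,-1], travel=[[0,0,0.02],[0,0,0.03],[0,0.0,0.04],[0,0,0.04],[-0.02,0.04,0],[-0.02,0.04,0],[-0.02,0.04,0],[-0.02,0.04,0],[-0.02,0.04,0],[-0.02,0.04,0]], rotation=[[0,0,0],[0,0,0],[0,0,0],[0,0,0],[0,0,0],[0,0,0],[0,0,0],[0,0,0],[0,0,0],[0,0,0]])

```text
t: 15.95
tcp_pos: [0.5212, 0.1777, 0.1625]
tool_rot: [-0.001, 0.23, 0.973, 0.0]
wrist_force: [0.1, 0.4, 0.2]
grip_width: 0.996
gripper_force: 0.0
```

```bash
cat > m.py <<'E'
from h import *
c=np.array([.5842,-.0345])
def A(p):d=p[:2]-c;return round(float(np.hypot(*d)),4),round(float(np.degrees(np.arctan2(d[1],d[0]))%360),1)
s=snap('top','top_%d'%int(env.sense()['t']*100));g=cv2.cvtColor(s['frame'],cv2.COLOR_RGB2GRAY).astype(np.float32)
def prof(s,rs,A0):
    a=np.radians(A0);o=0
    for r in rs:
        u=proj(s,np.c_[c[0]+r*np.cos(a),c[1]+r*np.sin(a),0*a+.058]).astype(np.float32)
        o=o+cv2.remap(g,u[:,:1],u[:,1:],cv2.INTER_LINEAR).ravel()/len(rs)
    return o
a=np.arange(90,130,1.);p=prof(s,(.056,.058,.06),a);print('hole',p.astype(int));w=np.clip(np.median(p)-15-p,0,None);print((w*a).sum()/w.sum())
a=np.arange(182,219,1.);p=prof(s,(.056,.062,.068,.072),a);print('line',p.astype(int));w=np.clip(np.median(p)-8-p,0,None);print((w*a).sum()/w.sum())
E
python3 m.py
```

```text
hole [199 199 199 199 199 199 200 200 199 199 196 188 178 155 127 101  82  69
  63  62  67  77  91 112 137 160 181 193 199 201 202 202 202 202 202 203
 203 203 203 203]
108.8294212097205
line [207 207 208 208 208 208 207 207 208 208 208 208 207 202 192 176 153 136
 135 155 179 196 203 208 208 209 209 209 209 209 209 209 209 209 209 209
 209]
199.408807896735
```

The line is at 199.4° against the pointer at 199.9°, so step 1 is done and the finger is clear. Now over the pin at (0.444, 0.294), with the closing line turned across the stand.

Request:
move_arm(jaw=[-1,-1,-1,-1,-1,-1,-1], travel=[[-0.0193,0.0291,0],[-0.0193,0.0291,0],[-0.0193,0.0291,0],[-0.0193,0.0291,0],[0,0,-0.015],[0,0,-0.01],[0,0,0]], rotation=[[0,0,0.0485],[0,0,0.0485],[0,0,0.0485],[0,0,0.0485],[0,0,0],[0,0,0],[0,0,0]])

```text
t: 16.7
tcp_pos: [0.4443, 0.2911, 0.1355]
tool_rot: [-0.002, 0.134, 0.991, -0.001]
wrist_force: [-0.1, -0.4, 0.2]
grip_width: 1.004
gripper_force: 0.0
```

```bash
python3 - <<'E'
from h import *
w=snap('wrist','wrist5');b=load('scene0');a=load('top0');s=env.sense();print(s['tcp_pos'],s['tool_rot'])
for n,p in(('pin',[.4443,.2941,.082]),('sp',[.507,.2767,.068])):print(n,proj(w,[p]),proj(b,[p]),proj(a,[p]))
cv2.imwrite('pics/crop6.png',cv2.hconcat([w['frame'][:,:,::-1],cv2.resize(b['frame'][190:260,345:400],(280,384),interpolation=cv2.INTER_CUBIC)[:,:,::-1]]))
E
```

```text
[0.44513705 0.291248   0.1366669 ] [-1.54813959e-03  1.34752993e-01  9.90877553e-01 -9.53302239e-04]
pin [[261.86147207 199.51500773]] [[381.16766344 207.73424309]] [[156.98116133 244.01921314]]
sp [[261.20539569 265.94630754]] [[364.31019915 225.57208365]] [[166.98430613 217.00038643]]
```

View pics/crop6.png

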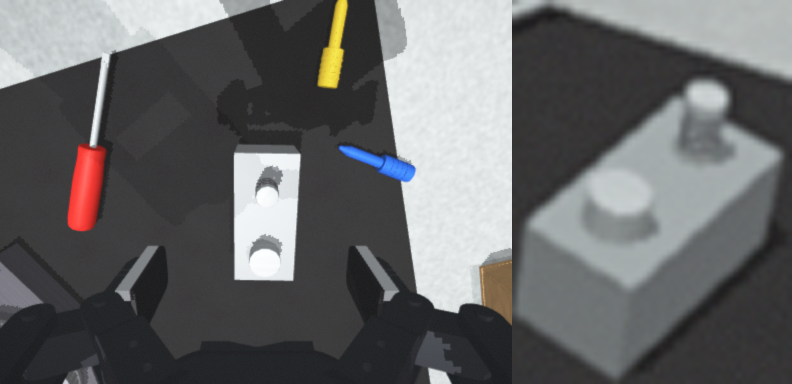

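Pin head at (267,196) and spindle head at (265,262), with the fingers straddling the stand. Refining the head centre numerically.

```bash
python3 - <<'E'
from h import *
w=load('wrist5')
g=cv2.cvtColor(w['frame'],cv2.COLOR_RGB2GRAY)
print(g[180:214:2,250:284:2])
for th in(244,248,251):
  m=(g[175:215,245:290]>th).astype(np.uint8);n,l,st,ce=cv2.connectedComponentsWithStats(m)
  i=1+np.argmax(st[1:,4]);x=ce[i]+[245,175];print(th,st[i],x,ray(w,x,.082))
# stand outline in top0 -> yaw
a=load('top0');
for p in((600/1,45),(712,75),(528,287),(640,318)):
  print(ray(a,(140+(p[0]-500)/5,195+p[1]/5),.05))
E
```

```text
[[231 231 231 227 127  87  92  79  94  87  84  95 113 124 126 130 215]
 [231 231 231 214 113  96  80  92 102 105  78  95  77 116 126 208 225]
 [231 231 231 157  91  90  98 106 121 123 101  91  75  98 153 217 225]
 [231 230 228 124  93 109 131 148 177 184 148 130 106  80 210 226 225]
 [230 230 226 114 118 156 238 246 250 250 243 230 156 105 209 225 225]
 [231 230 226 107 165 245 251 251 251 250 245 243 236 157 159 225 226]
 [230 230 227 141 247 252 252 252 252 248 246 245 244 235 154 225 225]
 [230 230 225 175 252 253 253 253 251 248 247 247 245 242 173 225 225]
 [230 241 230 228 253 254 254 252 250 249 249 247 245 243 206 224 225]
 [229 238 229 231 254 254 253 251 250 250 249 247 245 243 228 232 225]
 [229 229 229 227 253 254 251 250 250 250 248 247 245 241 230 241 241]
 [231 233 229 228 251 252 251 250 250 249 248 245 244 238 241 242 242]
 [243 244 237 243 235 247 250 250 250 249 247 245 239 242 242 242 241]
 [244 244 244 244 243 241 245 248 248 246 244 240 241 242 242 241 242]
 [244 244 244 244 243 243 243 242 241 242 242 242 242 241 241 241 241]
 [244 244 243 244 243 243 243 242 243 242 242 242 242 241 241 241 241]
 [244 243 243 244 243 243 243 242 243 242 242 242 242 241 241 241 240]]
244 [ 12  13  19  19 280] [265.75714286 197.21428571] [0.44331366 0.29741639 0.082     ]
248 [ 12  13  14  18 183] [263.60655738 197.0273224 ] [0.44273868 0.29588904 0.082     ]
251 [12 16 10 12 70] [261.1        195.72857143] [0.44124174 0.29433451 0.082     ]
[0.53913149 0.29964854 0.05      ]
[0.52453295 0.24485896 0.05      ]
[0.42315462 0.33059676 0.05      ]
[0.40855292 0.27649428 0.05      ]
```

Request:
move_arm(jaw=[-1,-1,-1,-1,-1,-1,-1,-1], travel=[[-0.002,0.005,0],[0,0,-0.025],[0,0,-0.03],[0,0,-0.025],[0,0,-0.015],[0,0,-0.01],[0,0,-0.004],[0,0,0]], rotation=[[0,0,0],[0,0,0],[0,0,0],[0,0,0],[0,0,0],[0,0,0],[0,0,0],[0,0,0]])

```text
t: 17.55
tcp_pos: [0.4441, 0.2976, 0.0299]
tool_rot: [0.0, 0.134, 0.991, 0.0]
wrist_force: [0.3, -0.7, -0.1]
grip_width: 0.998
gripper_force: 0.0
```

```bash
python3 - <<'E'
from h import *
w=snap('wrist','wrist6');s=env.sense();print(s['tcp_pos'],s['wrist_force'])
g=cv2.cvtColor(w['frame'],cv2.COLOR_RGB2GRAY)
print('pred',proj(w,[[.443,.2965,.082]]))
print(g[150:330:6,200:320:5])
E
```

```text
[0.4444358  0.29777481 0.03048433] [-0.85406158  0.27814952  0.96284803]
pred [[255.82484321 278.01979674]]
[[ 38  37  38  38  39  39  38  39  39  36  39  41  48  47  45  45  47  44
   46  45  44  46  44  45]
 [ 40  38  40  40  58  38  38  39  41  40  40  40  41  47  47  44  45  46
   44  44  44  44  45  45]
 [ 38  39  41  40  59  37  39  37  39  39  40  39  40  41  46  46  46  44
   46  45  45  45  44  45]
 [ 38  39  39  40  49  40  39  38  38  38  39  40  38  39  40  46  46  43
   47  44  47  46  45  46]
 [ 39  36  38  66 104 103 103 104 104 104 103 103 104 104 105 104 104 103
  102 104 104  46  46  46]
 [ 40  40  41 103 103 103 105 104 104 102 104 103 103 102 103 104 103 104
  103 102 103 103  45  45]
 [ 39  39  98 103 104 105 102 104 104 104 104 105 104 104 104 104 104 103
  104 103 104 104  83  46]
 [ 39  49 110 109 108 108 106 107 107 106 106 104 103 104 104 103 104 103
  104 104 105 104 104  60]
 [ 46  55 131 130 129 129 129 130 129 130 130 130 130 129 129 131 129 128
  130 163 163 163 163 108]
 [ 59  63 129 130 129 129 128 129 130 128 130 129 128 129 130 129 129 130
  129 160
[... 1338 characters left out ...]
66 218 224 224 223 224 222 223 230 241 243 213 171 163 207 235 235
  234 234 234 233  66  63]
 [ 64  64 215 222 222 222 222 221 226 236 237 236 239 236 235 235 235 234
  234 233 232 232  63  66]
 [ 64  63 215 234 237 226 235 236 236 236 236 235 236 235 234 234 233 233
  233 232 232 231  64  64]
 [ 62  62 223 236 236 236 235 235 235 235 235 234 235 234 234 234 233 233
  232 231 231 230  63  65]
 [ 65  65 220 235 235 234 234 235 234 234 233 233 233 232 232 233 233 232
  231 231 231 226  65  65]
 [ 62  65 188 234 233 233 233 233 233 232 163 152 159 153 173 231 231 231
  230 231 230 223  64  63]
 [ 63  63 174 232 231 231 231 231 227 130 122 121 123 145 152 153 207 230
  229 228 229 170  64  65]]
```

```bash
python3 - <<'E'
from h import *
w=load('wrist6');g=cv2.cvtColor(w['frame'],cv2.COLOR_RGB2GRAY)
m=((g>140)&(g<180)).astype(np.uint8);m=cv2.morphologyEx(m[245:305,225:300],2,np.ones((3,3)));n,l,st,ce=cv2.connectedComponentsWithStats(m)
i=1+np.argmax(st[1:,4]);print(st[i],ce[i]+[225,245])
k=(l==i).astype(np.uint8);cs,_=cv2.findContours(k,0,2);e=cv2.fitEllipse(max(cs,key=len));x=np.array(e[0])+[225,245];print(e,x,ray(w,x,.082))
p=env.sense()['tcp_pos'];print(p,proj(w,[[p[0],p[1],.082]]))
E
```

```text
[ 15  14  41  31 871] [261.30884041 273.73249139]
((36.08737564086914, 28.468448638916016), (26.93570327758789, 39.95577621459961), 100.46025848388672) [261.08737564 273.46844864] [0.44144819 0.29926336 0.082     ]
[0.4444358  0.29777481 0.03048433] [[259.56708658 280.13297323]]
```

Request:
move_arm(jaw=[-1,-1,0.3,0.6,0.6,0.6,1,1,1,1,1], travel=[[-0.0025,0.001,-0.002],[0,0,0],[0,0,0],[0,0,0],[0,0,0],[0,0,0],[0,0,0],[0,0,0],[0,0,0],[0,0,0],[0,0,0]], rotation=[[0,0,0],[0,0,0],[0,0,0],[0,0,0],[0,0,0],[0,0,0],[0,0,0],[0,0,0],[0,0,0],[0,0,0],[0,0,0]])

```text
t: 18.7
tcp_pos: [0.4414, 0.2987, 0.0279]
tool_rot: [0.0, 0.134, 0.991, 0.0]
wrist_force: [1.1, 1.4, 1.8]
grip_width: 0.188
gripper_force: 58.5
```

Gripped at about 16 mm opening and 58 N. Lift and carry it to the bore.

Request:
move_arm(jaw=[1,1,1,1,1,1,1,1,1,1,1,1,1,1,1,1], travel=[[0,0,0.01],[0,0,0.03],[0,0,0.03],[0,0,0.03],[0.0123,-0.0279,0],[0.0123,-0.0279,0],[0.0123,-0.0279,0],[0.0123,-0.0279,0],[0.0123,-0.0279,0],[0.0123,-0.0279,0],[0.0123,-0.0279,0],[0.0123,-0.0279,0],[0.0123,-0.0279,0],[0.0123,-0.0279,0],[0,0,0],[0,0,0]], rotation=[[0,0,0],[0,0,0],[0,0,0],[0,0,0],[0,0,-0.095],[0,0,-0.095],[0,0,-0.095],[0,0,-0.095],[0,0,-0.095],[0,0,-0.095],[0,0,-0.095],[0,0,-0.095],[0,0,-0.095],[0,0,-0.095],[0,0,0],[0,0,0]])

```text
t: 20.3
tcp_pos: [0.5634, 0.019, 0.1273]
tool_rot: [-0.001, 0.573, 0.82, -0.001]
wrist_force: [-0.5, -0.1, -1.4]
grip_width: 0.191
gripper_force: 60.6
```

```bash
python3 - <<'E'
from h import *
s=env.sense();p=s['tcp_pos'];print(p,s['tool_rot'],s['wrist_force'],s['grip_width'])
b=snap('scene','scene7');w=snap('wrist','wrist7')
o=p[2]-.0279+.050
for dz in(.032,0,-.034,-.044): print(dz,proj(b,[[p[0],p[1],o+dz]]).round(1),proj(w,[[p[0],p[1],o+dz]]).round(1))
print('bore',proj(b,[[.5645,.0199,.058]]),proj(w,[[.5645,.0199,.058]]))
g=cv2.cvtColor(b['frame'],cv2.COLOR_RGB2GRAY);u,v=proj(b,[[p[0],p[1],o-.02]])[0].astype(int);print(u,v);print(g[v-20:v+28:2,u-14:u+16:1])
g=cv2.cvtColor(w['frame'],cv2.COLOR_RGB2GRAY);u,v=proj(w,[[p[0],p[1],o+.032]])[0].astype(int);print(u,v);print(g[v-100:v+44:5,u-50:u+54:5])
E
```

```text
[0.56340145 0.01895132 0.12727276] [-9.27638963e-04  5.72578226e-01  8.19849367e-01 -5.74179557e-04] [-0.49612335 -0.08887647 -1.3993977 ] 0.19063854573647193
0.032 [[250.5 165. ]] [[257.7 282.2]]
0 [[250.9 177. ]] [[257.5 246.9]]
-0.034 [[251.3 189.2]] [[257.4 221.7]]
-0.044 [[251.4 192.7]] [[257.4 215.8]]
bore [[252.00574568 209.00464194]] [[258.9604211  193.42088225]]
251 184
[[ 55  52  54  51  38  36  40  42  46  44  43  43  43  36  34  46  58  54
   53  73  69  71  96 114 131 153 168 182 184 183]
 [ 52  53  55  52  49  49  65  95  83  50  39  36  36  37  51  94 124  88
   52  61  53  51  48  62 111 158 181 188 187 186]
 [ 55  55  54  56  54  54  72 105  94  60  38  40  41  39  67 116 131  93
   50  56  53  53  72 137 184 191 188 186 186 186]
 [ 56  54  54  54  52  51  70  99  97  58  40  39  42  41  66 113 130  93
   55  63  56  50  74 136 182 189 188 186 187 186]
 [ 55  55  55  53  55  54  71 103 102  62  44  41  40  41  59 103 131 106
   60  50  52  53  61  99 142 161 175 182 184 187]
 [ 53  55  54  53  53  55  71 106 113  71  39  38  42  36  59 102 130 108
   65  49  51  48  
[... 4172 characters left out ...]
8  39  40  40  58 156 159 150 152 155 156 155  44  35  36  39
   39  40  39]
 [ 39  39  41  39  39  56  40 159 154 230 169 237 159 156  40  35  38  36
   38  38  40]
 [ 39  39  38  38  38  38  34 231 233 238 237 238 239 220  38  34  35  37
   38  39  37]
 [ 37  34  39  38  38  36  55 234 234 234 236 235 234 235  45  37  39  41
   39  37  36]
 [ 36  37  37  38  37  36  74 232 233 232 233 233 232 233  54  34  35  39
   38  39  38]
 [ 37  38  38  38  36  62 119 231 231 231 231 232 231 231  94  47  35  38
   39  38  38]
 [ 37  38  38  39  35 187 205 230 230 230 230 231 230 231 195  94  34  38
   37  36  39]
 [ 39  37  36  37  35 219 228 229 229 229 229 229 229 229 229 180  33  36
   37  40  38]]
```

The nose is at wrist (257,217), as predicted, and the hole at (260,192) against a predicted (259,193). I'll nudge 1 mm and descend to just above the face.

Request:
move_arm(jaw=[1,1,1,1,1,1], travel=[[0.001,0.001,-0.01],[0,0,-0.015],[0,0,-0.01],[0,0,-0.003],[0,0,0],[0,0,0]], rotation=[[0,0,0],[0,0,0],[0,0,0],[0,0,0],[0,0,0],[0,0,0]])

```text
t: 21.0
tcp_pos: [0.5653, 0.0205, 0.0897]
tool_rot: [0.0, 0.572, 0.82, 0.0]
wrist_force: [0.4, 0.1, -0.9]
grip_width: 0.193
gripper_force: 60.5
```

```bash
python3 - <<'E'
from h import *
s=env.sense();p=s['tcp_pos'];print(p,s['wrist_force'])
w=snap('wrist','wrist8');g=cv2.cvtColor(w['frame'],cv2.COLOR_RGB2GRAY)
o=p[2]-.0279+.050
print('nose',proj(w,[[p[0],p[1],o-.044]]),'hole',proj(w,[[.5645,.0199,.058]]))
print(g[190:236:2,236:282:2])
E
```

```text
[0.56534013 0.02050504 0.08971501] [ 0.35613357  0.09607124 -0.9220558 ]
nose [[257.44108055 214.68793619]] hole [[255.93999766 209.82989986]]
[[129 129 129 128 129 130 128 129 130 129 132 155 159 160 159 159 159 159
  166 249 252 252 252]
 [128 128 128 127 129 129 129 128 128 128 130 157 159 160 159 168 174 164
  181 252 252 252 252]
 [127 130 129 128 129 129 129 129 130 129 129 130 134 153 157 246 251 250
  248 252 252 252 252]
 [129 130 128 130 128 129 129 129 129 129 128 128 128 129 137 241 251 252
  252 252 252 252 252]
 [128 129 128 127 129 128 128 129 128 128 129 128 129 130 145 234 245 252
  252 252 252 252 252]
 [175 135 130 129 128 128 128 129 129 122 119 117 144 197 176 152 245 251
  251 252 252 252 252]
 [244 242 200 175 134 130 128 127 104  76  74  78  85 168 243 243 246 246
  245 247 250 251 252]
 [244 244 245 244 238 132 129 105  76  76  76  76  78  87 174 244 245 246
  246 245 245 246 252]
 [244 244 245 245 243 176 127  95  83  77  78  79  90 102  98 230 246 246
  245 245 245 245 251]
 [244 244 244 245 245 241 122  99 100 101 102 102 103 101  99 181 245 245
  245 245 
[... 574 characters left out ...]
244 243 243 243 243]
 [242 242 243 242 243 243 241 160 126 130 130 128 130 126 194 243 244 243
  243 243 243 243 243]
 [241 241 242 242 242 242 239 134 127 129 130 127 128 125 146 242 243 243
  243 243 243 242 242]
 [241 241 241 242 242 242 238 131 126 128 130 127 127 125 140 242 242 243
  242 242 242 242 242]
 [241 241 241 241 242 242 238 126 124 130 129 127 128 125 135 239 242 242
  242 242 242 242 242]
 [240 241 241 240 241 241 234 125 128 130 128 126 129 126 132 238 242 242
  242 242 241 241 241]
 [232 228 233 241 241 241 223 125 125 130 129 127 128 125 130 235 241 241
  240 230 230 233 233]
 [136  60 106 239 240 240 218 125 125 129 131 128 126 126 129 234 241 241
  236  67  79 139 140]]
```

Aligned: the hole is at (257.5,209) and the axis falls on it at face level. Lowering with force checks.

Request:
move_arm(jaw=[1,1,1,1,1], travel=[[0,0,-0.003],[0,0,-0.003],[0,0,-0.0015],[0,0,-0.0015],[0,0,0]], rotation=[[0,0,0],[0,0,0],[0,0,0],[0,0,0],[0,0,0]])

```text
t: 21.55
tcp_pos: [0.5649, 0.0205, 0.0803]
tool_rot: [-0.0, 0.572, 0.82, -0.0]
wrist_force: [-0.0, 0.5, -1.4]
grip_width: 0.192
gripper_force: 60.6
```

Request:
move_arm(jaw=[1,1,1,1], travel=[[0,0,-0.001],[0,0,-0.001],[0,0,-0.001],[0,0,0]], rotation=[[0,0,0],[0,0,0],[0,0,0],[0,0,0]])

```text
t: 21.95
tcp_pos: [0.565, 0.0205, 0.0774]
tool_rot: [-0.0, 0.572, 0.82, -0.0]
wrist_force: [-0.4, -1.1, -1.9]
grip_width: 0.188
gripper_force: 60.6
```

Request:
move_arm(jaw=[1,1,1,1], travel=[[0,0,-0.001],[0,0,-0.001],[0,0,-0.001],[0,0,0]], rotation=[[0,0,0],[0,0,0],[0,0,0],[0,0,0]])

```text
t: 22.35
tcp_pos: [0.565, 0.0205, 0.0744]
tool_rot: [-0.0, 0.572, 0.82, -0.0]
wrist_force: [-0.3, -0.1, -1.9]
grip_width: 0.191
gripper_force: 60.6
```

Request:
move_arm(jaw=[1,1,1,1], travel=[[0,0,-0.001],[0,0,-0.001],[0,0,-0.001],[0,0,0]], rotation=[[0,0,0],[0,0,0],[0,0,0],[0,0,0]])

```text
t: 22.75
tcp_pos: [0.5652, 0.0208, 0.0717]
tool_rot: [-0.0, 0.572, 0.82, 0.0]
wrist_force: [-0.7, 1.9, 0.1]
grip_width: 0.19
gripper_force: 60.7
```

```bash
python3 - <<'E'
from h import *
w=snap('wrist','wrist9');g=cv2.cvtColor(w['frame'],cv2.COLOR_RGB2GRAY)
print(env.sense()['wrist_force']);print(g[200:240:2,236:282:2])
E
```

```text
[0.28585872 0.87408412 0.42267791]
[[131 131 131 133 132 131 132 132 132 132 130 132 131 130 132 132 157 162
  163 162 162 162 183]
 [131 132 132 131 131 131 131 131 131 132 132 132 131 132 131 135 155 161
  162 163 161 162 184]
 [131 131 131 131 131 130 132 131 132 131 131 132 132 130 131 132 133 135
  136 155 160 162 247]
 [131 132 133 132 132 131 133 131 131 132 132 132 131 131 131 132 133 132
  131 132 135 162 250]
 [131 131 131 131 132 132 131 132 131 131 130 132 132 132 131 131 132 131
  136 132 135 201 252]
 [132 131 132 132 131 131 131 132 131 126 121 120 123 130 132 132 132 138
  237 204 179 237 247]
 [132 132 131 130 131 131 132 128 104  82  78  80  79  87 123 132 132 155
  246 247 246 246 246]
 [178 132 131 132 131 132 131 100  79  79  78  77  80  92 104 125 132 232
  246 246 247 246 245]
 [241 136 133 133 130 132 121 100  92  86  87  90 102 104 100 108 134 148
  169 245 246 246 245]
 [235 201 177 137 136 132 109 102 106 120 131 126 117 108 103 114 234 181
  235 245 245 245 245]
 [237 245 245 243 239 182 123 106 125 132 132 130 130 125 106 120 241 245
  246 245 245 245 245
[... 175 characters left out ...]
245 245 245 245 245]
 [243 244 244 244 244 244 241 134 129 133 133 130 131 128 142 243 245 245
  245 245 244 244 244]
 [243 242 243 244 244 244 240 129 128 132 131 128 131 128 138 241 244 244
  244 244 245 244 243]
 [242 243 243 244 244 244 227 128 130 132 133 130 131 129 138 240 244 244
  244 244 244 243 244]
 [235 231 236 243 243 243 226 128 129 133 132 128 130 128 132 237 243 243
  243 233 233 236 235]
 [139  63 108 241 243 242 221 128 130 131 132 130 131 128 131 237 244 244
  238  69  82 144 143]
 [116  39  93 242 242 242 206 128 129 130 131 129 130 129 129 234 242 243
  238  50  55 135 137]
 [109  37  92 241 242 242 180 125 128 126 129 132 132 133 129 226 242 243
  238  51  43 127 137]]
```

Request:
move_arm(jaw=[1,1,1,1], travel=[[0,0,-0.0007],[0,0,-0.0008],[0,0,0],[0,0,0]], rotation=[[0,0,0],[0,0,0],[0,0,0],[0,0,0]])

```text
t: 23.2
tcp_pos: [0.5653, 0.0208, 0.0704]
tool_rot: [-0.0, 0.572, 0.82, 0.0]
wrist_force: [-0.4, 2.2, 1.6]
grip_width: 0.192
gripper_force: 60.9
```

Request:
move_arm(jaw=[1,1,1,1,1], travel=[[0,0.001,0],[0,0,0],[0,0,-0.001],[0,0,-0.001],[0,0,0]], rotation=[[0,0,0],[0,0,0],[0,0,0],[0,0,0],[0,0,0]])

```text
t: 23.7
tcp_pos: [0.5651, 0.0216, 0.0681]
tool_rot: [-0.0, 0.572, 0.82, 0.0]
wrist_force: [-1.0, 1.2, 1.0]
grip_width: 0.194
gripper_force: 60.9
```

Request:
move_arm(jaw=[1,1,1,1,1], travel=[[-0.0004,0.0008,0],[0,0,0],[0,0,-0.001],[0,0,-0.0015],[0,0,0]], rotation=[[0,0,0],[0,0,0],[0,0,0],[0,0,0],[0,0,0]])

```text
t: 24.2
tcp_pos: [0.5644, 0.0222, 0.0651]
tool_rot: [-0.0, 0.572, 0.82, -0.0]
wrist_force: [-0.7, 0.2, -0.5]
grip_width: 0.188
gripper_force: 60.7
```

Request:
move_arm(jaw=[1,1,1,1], travel=[[0,0,-0.0015],[0,0,-0.0015],[0,0,0],[0,0,0]], rotation=[[0,0,0],[0,0,0],[0,0,0],[0,0,0]])

```text
t: 24.6
tcp_pos: [0.5646, 0.0223, 0.0624]
tool_rot: [-0.0, 0.572, 0.82, -0.0]
wrist_force: [-0.2, 1.2, -1.7]
grip_width: 0.193
gripper_force: 60.7
```

Request:
move_arm(jaw=[1,1,1,1], travel=[[0,0.0003,-0.0015],[0,0,-0.0015],[0,0,0],[0,0,0]], rotation=[[0,0,0],[0,0,0],[0,0,0],[0,0,0]])

```text
t: 25.0
tcp_pos: [0.5647, 0.0225, 0.0596]
tool_rot: [0.0, 0.572, 0.82, -0.0]
wrist_force: [0.6, -0.7, -0.3]
grip_width: 0.193
gripper_force: 60.6
```

Request:
move_arm(jaw=[1,1,1,1,1], travel=[[0,0,-0.001],[0,0,-0.001],[0,0,-0.001],[0,0,0],[0,0,0]], rotation=[[0,0,0],[0,0,0],[0,0,0],[0,0,0],[0,0,0]])

```text
t: 25.5
tcp_pos: [0.5647, 0.0226, 0.0565]
tool_rot: [-0.0, 0.572, 0.82, -0.0]
wrist_force: [1.1, 0.3, -0.7]
grip_width: 0.191
gripper_force: 60.6
```

Request:
move_arm(jaw=[1,1,1,1,1], travel=[[0,0,-0.001],[0,0,-0.001],[0,0,-0.001],[0,0,0],[0,0,0]], rotation=[[0,0,0],[0,0,0],[0,0,0],[0,0,0],[0,0,0]])

```text
t: 26.0
tcp_pos: [0.5647, 0.0226, 0.0536]
tool_rot: [-0.0, 0.572, 0.82, -0.0]
wrist_force: [-0.4, -0.6, -0.9]
grip_width: 0.187
gripper_force: 60.6
```

Request:
move_arm(jaw=[1,1,1,1,1], travel=[[0,0,-0.001],[0,0,-0.001],[0,0,-0.001],[0,0,0],[0,0,0]], rotation=[[0,0,0],[0,0,0],[0,0,0],[0,0,0],[0,0,0]])

```text
t: 26.5
tcp_pos: [0.5647, 0.0226, 0.0506]
tool_rot: [-0.0, 0.572, 0.82, -0.0]
wrist_force: [-0.0, 0.3, -0.7]
grip_width: 0.195
gripper_force: 60.6
```

Request:
move_arm(jaw=[1,1,1,1], travel=[[0,0,-0.001],[0,0,-0.001],[0,0,-0.001],[0,0,0]], rotation=[[0,0,0],[0,0,0],[0,0,0],[0,0,0]])

```text
t: 26.9
tcp_pos: [0.5646, 0.0226, 0.0474]
tool_rot: [-0.0, 0.572, 0.82, -0.0]
wrist_force: [-0.3, -0.6, -1.7]
grip_width: 0.191
gripper_force: 60.6
```

Request:
move_arm(jaw=[1,1,1,1], travel=[[0,0,-0.001],[0,0,-0.001],[0,0,-0.001],[0,0,0]], rotation=[[0,0,0],[0,0,0],[0,0,0],[0,0,0]])

```text
t: 27.3
tcp_pos: [0.5646, 0.0226, 0.0444]
tool_rot: [-0.0, 0.572, 0.82, -0.0]
wrist_force: [-0.6, -0.3, -1.2]
grip_width: 0.185
gripper_force: 60.6
```

Request:
move_arm(jaw=[1,1,1,1], travel=[[0,0,-0.001],[0,0,-0.001],[0,0,-0.001],[0,0,0]], rotation=[[0,0,0],[0,0,0],[0,0,0],[0,0,0]])

```text
t: 27.7
tcp_pos: [0.5643, 0.0227, 0.0416]
tool_rot: [-0.001, 0.572, 0.82, -0.0]
wrist_force: [-3.2, 0.3, 2.5]
grip_width: 0.193
gripper_force: 61.0
```

The bore edge is pushing the pin toward -x. Give way about 1 mm, then go on.

Request:
move_arm(jaw=[1,1,1,1,1], travel=[[-0.001,0,0],[0,0,0],[0,0,-0.0007],[0,0,-0.0008],[0,0,0]], rotation=[[0,0,0],[0,0,0],[0,0,0],[0,0,0],[0,0,0]])

```text
t: 28.2
tcp_pos: [0.5636, 0.0226, 0.0398]
tool_rot: [-0.0, 0.572, 0.82, -0.0]
wrist_force: [-0.4, 0.4, -1.7]
grip_width: 0.191
gripper_force: 60.9
```

Request:
move_arm(jaw=[1,1,1,1], travel=[[0,0,-0.0007],[0,0,-0.0008],[0,0,-0.0005],[0,0,0]], rotation=[[0,0,0],[0,0,0],[0,0,0],[0,0,0]])

```text
t: 28.6
tcp_pos: [0.5636, 0.0226, 0.0379]
tool_rot: [-0.0, 0.572, 0.82, -0.0]
wrist_force: [-0.1, 1.4, -0.7]
grip_width: 0.187
gripper_force: 60.9
```

Request:
move_arm(jaw=[1,1,1,1], travel=[[0,0.0003,-0.0008],[0,0,-0.0006],[0,0,-0.0006],[0,0,0]], rotation=[[0,0,0],[0,0,0],[0,0,0],[0,0,0]])

```text
t: 29.0
tcp_pos: [0.5637, 0.0229, 0.0362]
tool_rot: [-0.0, 0.572, 0.82, -0.0]
wrist_force: [-1.7, -0.0, -0.3]
grip_width: 0.192
gripper_force: 60.9
```

Request:
move_arm(jaw=[1,1,1,1], travel=[[-0.0003,0,-0.0007],[0,0,-0.0006],[0,0,-0.0007],[0,0,0]], rotation=[[0,0,0],[0,0,0],[0,0,0],[0,0,0]])

```text
t: 29.4
tcp_pos: [0.5638, 0.023, 0.035]
tool_rot: [0.0, 0.572, 0.82, 0.0]
wrist_force: [-2.3, 2.1, 6.5]
grip_width: 0.193
gripper_force: 61.3
```

Seated at 7 N, at the expected height. Release, lift clear, back off and check.

Request:
move_arm(jaw=[1,0.5,0.2,0,0,0,0,0,0,0,0], travel=[[0,0,0.0005],[0,0,0],[0,0,0],[0,0,0],[0,0,0],[0,0,0.005],[0,0,0.02],[0,0,0.03],[0,0,0.03],[0,0,0.03],[0,0,0]], rotation=[[0,0,0],[0,0,0],[0,0,0],[0,0,0],[0,0,0],[0,0,0],[0,0,0],[0,0,0],[0,0,0],[0,0,0],[0,0,0]])

```text
t: 30.5
tcp_pos: [0.567, 0.0224, 0.1556]
tool_rot: [0.005, 0.572, 0.82, 0.002]
wrist_force: [-0.5, 0.6, 0.5]
grip_width: 0.504
gripper_force: 0.0
```

Request:
move_arm(jaw=[0,0,0,0,0,0,0], travel=[[-0.015,0.04,0],[-0.015,0.04,0],[-0.015,0.04,0],[-0.015,0.04,0],[-0.015,0.04,0],[0,0,0],[0,0,0]], rotation=[[0,0,0],[0,0,0],[0,0,0],[0,0,0],[0,0,0],[0,0,0],[0,0,0]])

```text
t: 31.2
tcp_pos: [0.4877, 0.2233, 0.1488]
tool_rot: [-0.0, 0.571, 0.821, -0.001]
wrist_force: [0.8, -0.2, -0.7]
grip_width: 0.502
gripper_force: 0.0
```

```bash
python3 m.py | tail -2; python3 - <<'E'
from h import *
b=snap('scene','scene10');a=snap('top','top10');s=env.sense();print(s['tcp_pos'],s['t'])
for z in(.058,.09):print(z,proj(b,[[.5645,.0199,z]]),proj(a,[[.5645,.0199,z]]))
for s,z in((b,.08),(a,.09)):
  g=cv2.cvtColor(s['frame'],cv2.COLOR_RGB2GRAY);u,v=proj(s,[[.5645,.0199,z]])[0].round().astype(int);print(u,v)
  print(g[v-12:v+16,u-9:u+10])
E
```

```text
209]
199.41568706623704
[0.48879646 0.22180446 0.14922863] 31.35
0.058 [[252.00574568 209.00464194]] [[275.3857733 193.1357997]]
0.09 [[251.6757816  198.31609222]] [[275.75735286 191.71144066]]
252 202
[[174 174 175 175 177 177 174 167 150 127 101  84  77  74  74  70  66  65
   65]
 [174 174 173 174 175 175 176 177 173 167 147 124 106 104 106 103 104  99
   95]
 [175 174 173 174 174 174 174 175 177 176 171 155 132 114 110 111 111 112
  111]
 [175 174 174 175 174 173 174 175 173 175 176 174 163 139 115 109 111 111
  112]
 [174 174 174 174 174 173 173 173 174 173 175 175 175 165 139 111 110 110
  110]
 [174 174 174 174 175 174 177 181 183 185 181 176 174 176 164 131 110 109
  111]
 [174 172 174 175 176 182 190 198 200 202 199 189 177 177 173 155 125 109
  110]
 [174 174 174 174 180 196 203 204 204 206 206 199 180 174 175 168 148 116
  107]
 [175 174 174 174 180 197 206 208 207 205 204 194 175 172 176 175 165 128
  109]
 [174 174 174 174 175 180 195 201 201 199 186 165 154 171 176 176 171 147
  117]
 [174 174 174 175 172 165 158 164 167 159 144 128 137 168 176 175 175 164
  129]
 [174 1
[... 2947 characters left out ...]
 172 196 203 203 202 203 203 203 203 203 204
  204]
 [ 92 139 188 199 200 197 197 199 202 202 202 202 203 203 204 203 203 204
  204]
 [ 80 114 166 197 202 202 202 201 202 202 203 204 203 204 204 203 204 204
  205]
 [ 77  90 136 184 200 202 201 203 201 203 203 203 202 203 204 205 205 204
  204]
 [ 77  79 103 149 186 200 202 203 202 203 203 204 204 204 205 204 205 204
  204]
 [ 78  77  81 110 157 191 201 203 203 203 203 204 203 204 204 204 205 205
  204]
 [ 88  78  76  86 121 169 198 202 203 203 203 203 203 204 205 205 205 205
  205]
 [101  80  76  78  91 136 183 199 202 202 203 203 203 204 204 203 205 205
  204]
 [106  88  78  76  79  98 144 186 199 202 203 203 203 204 204 205 204 205
  205]]
```

The pin is home. Grip kinematics put the head's underside at 0.0571 m, about 1 mm below bore level, and the cameras agree to within about 1 px. The line is at 199.4° against 199.9°. Handing in.

```bash
python3 -c "
from workcell import env
print(env.hand_in())"
```

```text
the job is handed in; nothing more can be done
None
```

I turned the pulley to within about 0.5° of the pointer (under 1 mm at the rim), set the lock pin through it into the bore with its head about 1 mm from nominal, and handed the job in at about 31 s with the arm clear. `env.hand_in()` returned no verdict.

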